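# Let the visitor in at the door-entry monitor

## Robot

A 6-joint arm with a two-finger parallel gripper is mounted at the origin on the work surface. World frame = base frame: x ahead of the robot, y to its left, z up, the work surface at z = 0. Lengths are in mm, angles in degrees, forces in N, time in s.
With the tool pointing down it reaches from about 300 to 850 mm from the base axis. Payload 4.2 kg.
Tool frame: the origin (TCP) lies at the very end of the fingers, on their centre line; the grasp point (between the pads) lies 19 mm behind it; z points along the fingers, y is the direction in which the jaws open and shut (so a half turn about z gives the same grasp; the last joint's range is limited). The gripper opens to 91 mm and grips with 3 to 60 N. Pads are 32 mm wide; open, the fingers measure 118 mm over their backs; the gripper's body (76 mm by 178 mm) begins 60 mm behind the grasp point.
Start: joints at [-72.307, 18.312, 89.639, -0, 72.044, -1.146], TCP at [185.675, -544.213, 213.976] pointing down, gripper open.
Joint ranges: [-177.97, 177.97], [-48.28, 115.42], [12.27, 149.76], [-77.06, 257.06], [2.81, 150.46], [-146.56, 146.56]. Speed limits (degrees/s): [147.25, 147.25, 180, 180, 180, 180].

## Interface

Orientations are given as [roll, pitch, yaw] about the fixed x, y, z axes, in that order (R = Rz(yaw) Ry(pitch) Rx(roll)).
In Python, from workcell import monitor, eyes, job gives the robot as it stands.
- The arm moves only by the tool move_arm, never from a script. Its argument "increments" is a list that holds one entry, the list of rows, each a list of 7 numbers: the opening, from 0 (shut) to 1 (fully open), then the shift along the tool's x, y, z in cm, then the turn, a rotation vector about the tool's x, y, z in rad. In form: [[[jaw, x, y, z, ax, ay, az], ...]]. A call has 1 to 12 rows; each row shifts and turns the pose as measured when the row begins, along the tool's axes as they then stand; what a row does not reach is not made up. A row lasts 1/8 s, in which the tool goes at most 62.5 mm and 10.7 degrees, less where a joint would pass 70% of its speed; a pose out of reach is approached as far as the arm can. A call is refused whole if a number of a shift passes 6.25 or a number of a turn 0.188, either way. A call with a gripper value outside its range is refused whole. The fingers move at their own pace and stop on an object; "force" is the grip in N (left out, the last holds). Time passes only in rows, so rows that do not move let the fingers close. It gives the time, the measured TCP pose, the force and the opening at its end, in the units of the state.
- monitor.state(): the state, without advancing time (a new reading comes with each control period).
- eyes.grab_frame(name): name is "scene" or "side" or "wrist"; returns a dict with "color" (480x640x3 uint8, red, green, blue), "z_map" (480x640 float32, mm along the optical axis (not along the pixel's ray), 0 where there is no reading), "camera_matrix" (3x3 intrinsics, pixels), "rvec" (rotation vector, rad) and "tvec" (3), from world to camera coordinates, as OpenCV has them. Camera axes: x right, y down, z forward; pixel columns grow to the right and rows downward; lengths in mm; the calibration is good to about 2 mm. A picture is of the moment at which its call begins.
- job.job_done(): hands the job in, once; it reports no verdict.
The state is a dict: "time_s": time; "qpos": joint angles; "qvel": joint speeds; "effort": joint torques, N m; "ee_pos": TCP position; "ee_rot": TCP orientation; "force": force on the tool from outside, world axes, zero at the start; "torque": the same for the moment, N m; "gripper_width": finger opening in mm.
Only numpy, scipy, OpenCV 4.12 (cv2) and the standard library are available. Lean on these libraries where they do the work, as an engineer would, in place of code of your own. Each camera call takes 0.05 s, during which the arm holds its last target. There are 200 camera calls.

## Task

Someone has rung from the street: on the door-entry monitor press the round answer key all the way in and let it spring back out, then press the wide door-release key fully home and keep it pressed without a break for at least four seconds while the visitor pushes the door. Finish still holding that key fully pressed (do not let go), leave the small square light key alone, press without shoving the monitor out of its angle, and do not disturb the things standing around it.

Things in the scene. Friction and masses are not known exactly. Their poses are not given: they have to be found in the camera images.
- console: Fixed aluminium desk stand of the door-entry monitor, base plate 150 x 170 mm, 9 mm high. Origin on the cabinet top under the panel's hinge; x points away from the user, y to the user's left. The hinge runs along y 50 mm above the origin, holds by friction (2.5 N m) and gives only if shoved hard. Its panel's face leans 0.22 to 0.47 rad from level towards the user, set differently each time.
- panel_face (a point): Centre of the panel's face, 34 mm off the hinge; z = outward normal, x up the slope, y to the user's left. White slab 160 mm up the slope, 240 wide, 22 thick; dark screen (94 x 160) on its upper part. Below it, 48 mm down the slope from this point (local x = -48 mm), a row of three grey keys, each 10 mm proud, moving straight in along -z of the face.
- answer_top (a point): Centre of the top of the round answer key (27 mm diameter, marked with a small handset bow), at the left end of the row (local y = +80 mm). Same axes as panel_face: z is the outward normal. The point moves with the key.
- door_top (a point): Centre of the top of the wide door-release key (28 mm up the slope x 68 mm across, marked with a small key sign), at the right end of the row (local y = -62 mm). Same axes as panel_face. The point moves with the key.
- light_top (a point): Centre of the top of the small square hall-light key (14 x 14 mm), between the two others (local y = +15 mm). Same axes. Not to be pressed.
- answer_key (a joint): Travel of the answer key in m: 0 out, 0.006 fully in at its stop. A spring pushes it back: 2 N at the start, 4.4 N at the stop.
- door_key (a joint): Travel of the door-release key in m: 0 out, 0.006 fully in at its stop; still 4 mm proud of the face there. A spring pushes it back: 3 N at the start, 7.8 N at the stop. The street door stays unlocked only while it is pressed in.
- light_key (a joint): Travel of the hall-light key in m: 0 out, 0.006 fully in; spring 1.5 to 3.3 N.
- key_bowl: Bystander: teal glazed key bowl with a chrome car key in it, 124 mm across, 48 mm high, loose. Origin at the centre of its underside.
- earbud_case: Bystander: black silicone earbud case, 46 x 62 x 25 mm, loose. Origin at the centre of its underside.
- coaster: Bystander: round wooden coaster, 96 mm across, 9 mm thick, loose. Origin at the centre of its underside.
- pot: Bystander: small white ceramic pot with a succulent, 86 mm across, 90 mm high in all, loose. Origin at the centre of its underside.

How it is judged (in metres and radians):
On the way, in this order (a step that is already met when the one before it is completed fails the run):
1. the answer key is pressed in (at least 4.5 of 6 mm) while the door-release key is out (value of joint answer_key above 0.0045 m and value of joint door_key below 0.0015 m), for 0.1 s.
2. the answer key has sprung back out, the door-release key not yet pressed (value of joint each of answer_key, door_key below 0.0015 m), for 0.1 s.
3. the door-release key is kept pressed in (at least 4.5 of 6 mm) for 4 s on end, the answer key out (value of joint door_key above 0.0045 m and value of joint answer_key below 0.0015 m), for 4 s.
At the end, for the whole second after the job is handed in: The fingers still hold the door-release key in (at least 4.5 of its 6 mm, pressing with more than 3 N); the answer key and the light key are out (less than 1.5 mm in); the centre of the panel's face is within 6 mm of where it was and every bystander within 20 mm (all of step 3 and value of joint light_key below 0.0015 m and contact force between the fingers and console above 3 N and distance of panel_face from where it was at the start of the episode below 0.006 m and distance of each of key_bowl, earbud_case, coaster, pot from where it was at the start of the episode below 0.02 m); the arm keeps its last pose, push and grip.
It fails at once if the hall-light key is pressed (value of joint light_key above 0.003 m).
It fails at once if the monitor is shoved out of its set angle (face centre moved 6 mm) (distance of panel_face from where it was at the start of the episode above 0.006 m).
It fails at once if a thing around the monitor is pushed away or tipped (distance of any of key_bowl, earbud_case, coaster, pot from where it was at the start of the episode above 0.02 m or angle between any of key_bowl, pot's own z axis and vertical above 0.5 rad).
It also fails if it takes over 50 s, if anything falls off the work surface, if the arm or the gripper's body presses on something with over 40 N, if the wrist force passes 120 N, or if a joint passes its speed limit or range.

## Working session

There is one attempt and no reset: what is moved stays moved. The work goes in short steps, Python scripts to look and compute and a tool call to move; the robot and the scene stay as the last step left them, time stands still between calls to the robot, and variables do not carry over. Pictures are saved under pics/ and viewed, about 8 in all and at most 12, crops included, and the job is handed in when it is done.

Besides the shell and the picture viewer there is one more tool, called after "Call:" as a command line: name --argument value ..., lists and objects as JSON in quotes. move_arm: Moves the arm, as the interface text tells. Its arguments: {"type":"object","properties":{"increments":{"type":"array"},"force":{"type":"number"}},"required":["increments"]}

```bash
mkdir -p pics
cat > h.py <<'E'
import numpy as np, cv2
from workcell import monitor, eyes, job
from scipy.spatial.transform import Rotation as Ro
def grab(n):
    f=eyes.grab_frame(n); f['R']=cv2.Rodrigues(np.array(f['rvec'],float))[0]; f['t']=np.array(f['tvec'],float).ravel(); f['K']=np.array(f['camera_matrix'],float); return f
def cloud(f):
    v,u=np.mgrid[:480,:640]; z=f['z_map'].astype(float); K=f['K']
    p=np.stack([(u-K[0,2])/K[0,0]*z,(v-K[1,2])/K[1,1]*z,z],-1)
    return (p-f['t'])@f['R']   # world
def save(f,n): cv2.imwrite('pics/'+n,cv2.cvtColor(f['color'],cv2.COLOR_RGB2BGR))
E
python3 - <<'E'
from h import *
a=[]
for n in ('scene','side'):
    f=grab(n); save(f,n+'0.png'); np.savez(n+'0.npz',**{k:f[k] for k in('color','z_map','R','t','K')}); print(n,-f['R'].T@f['t'])
print(monitor.state())
E
```

```text
scene [1051.93689613  500.79120797  767.542727  ]
side [ 358.92587983 1021.56772492  753.22577674]
{'time_s': 0.1, 'qpos': array([-7.23077247e+01,  1.83494349e+01,  8.96998775e+01, -1.92786659e-03,
        7.20425467e+01, -1.14715179e+00]), 'qvel': array([-0.03746391, -0.05239322, -0.18082164,  0.01770231, -0.10463432,
        0.00505575]), 'effort': array([-4.63001652e-04, -4.13333380e+01, -2.32509470e+01,  7.26951356e-02,
        4.21070913e-02, -3.59753017e-05]), 'ee_pos': array([ 185.52049711, -543.77777687,  213.1866099 ]), 'ee_rot': array([-1.79908122e+02, -6.41340641e-06,  1.88400230e+01]), 'force': array([-0.31496809, -0.86682493, -0.78129625]), 'torque': array([ 0.00950707, -0.01487495, -0.00093792]), 'gripper_width': 91.2670580875895}
```

View pics/scene0.png

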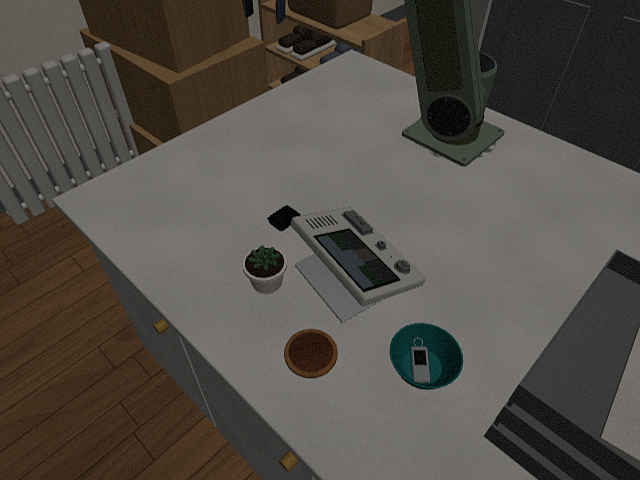

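View pics/side0.png

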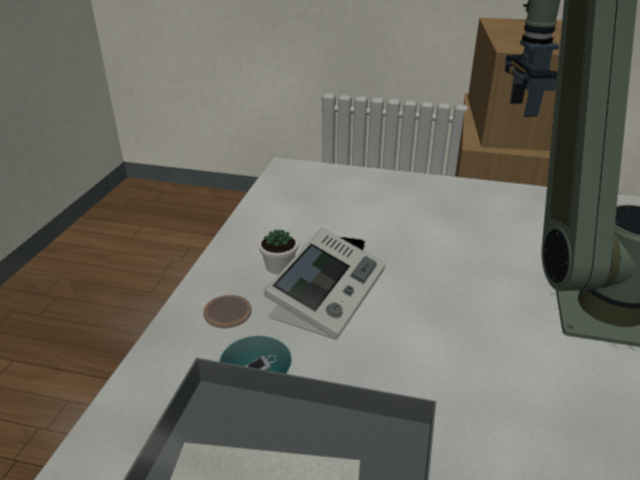

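The scene view shows the panel's keys: door at about (357,221), light (381,245), answer (403,266). In the side view they are at (364,267), (349,290) and (335,310). The earbud case is beyond the panel's door-key end, the pot and coaster lie behind, and the bowl is off the answer-key end.

```bash
cat > meas.py <<'E'
from h import *
S={}
for n,poly,px in (('scene',[(296,222),(350,210),(420,280),(366,300)],[(357,221),(381,245),(403,266)]),('side',[(322,234),(382,264),(338,332),(268,292)],[(364,267),(349,290),(335,310)])):
    f=dict(np.load(n+'0.npz')); C=cloud(f); m=np.zeros((480,640),np.uint8); cv2.fillPoly(m,[np.array(poly)],1)
    P=C[(m>0)&(f['z_map']>0)]
    rng=np.random.default_rng(0); best=None
    for _ in range(300):
        a=P[rng.choice(len(P),3,0)]; nn=np.cross(a[1]-a[0],a[2]-a[0]); l=np.linalg.norm(nn)
        if l<1: continue
        nn/=l; k=abs((P-a[0])@nn)<2.5
        if best is None or k.sum()>best.sum(): best=k
    Q=P[best]; c=Q.mean(0); nn=np.linalg.svd(Q-c,full_matrices=False)[2][2]; nn*=np.sign(nn[2])
    print(n,len(P),best.sum(),'n',nn,'lean',np.arccos(nn[2]),'c',c, 'resid',((Q-c)@nn).std())
    D=[]
    ci=-f['R'].T@f['t']
    for u,v in px:
        r=f['R'].T@np.linalg.inv(f['K'])@[u,v,1]; s=((c+10*nn-ci)@nn)/(r@nn); q=ci+r*s; D.append(q); print('key ray',q,'depth',C[v,u],'h',(C[v,u]-c)@nn)
    y=D[2]-D[0]; print('dist',np.linalg.norm(y),'yaw of +y',np.degrees(np.arctan2(y[1],y[0])),'slope x',np.cross(y/np.linalg.norm(y),nn))
    # enlarged crop
    u0,v0=np.min(poly,0)-20; u1,v1=np.max(poly,0)+20
    S[n]=cv2.resize(f['color'][v0:v1,u0:u1,::-1],(400,400*(v1-v0)//(u1-u0)),interpolation=cv2.INTER_CUBIC); print('crop',u0,v0,400/(u1-u0))
h=max(i.shape[0] for i in S.values())
cv2.imwrite('pics/crop.png',np.hstack([cv2.copyMakeBorder(i,0,h-i.shape[0],0,0,0) for i in S.values()]))
E
python3 meas.py
```

```text
scene 5229 4649 n [-0.30707926  0.06683544  0.94933416] lean 0.3196859484000479 c [574.68599875 143.50780943  87.92466469] resid 1.0416618401060032
key ray [500.30666869  80.40103793  78.84189755] depth [498.06860143  78.69543619  76.04770916] h 7.92065091176766
key ray [518.09734327 157.44143123  79.17278077] depth [518.83664209 157.91692631  80.12608423] h 10.709760119894463
key ray [530.556623   220.27488401  78.77933138] depth [531.90105021 220.99822127  80.55537144] h 11.321554344414407
dist 143.10749968824635 yaw of +y 77.79680742189208 slope x [ 0.92791225 -0.20053528  0.31426813]
crop 276 190 2.4390243902439024
side 5928 4712 n [-0.31191605  0.06227167  0.94806678] lean 0.323694495366351 c [559.91337135 151.13996391  81.08245941] resid 1.205175805185878
key ray [496.6857242   82.44298869  75.3404134 ] depth [496.5918486   83.08294943  75.80235419] h 10.507083440418507
key ray [511.30523053 162.75603518  74.87507857] depth [511.07510293 164.05303682  75.89954292] h 11.123807564612777
key ray [524.37817375 226.84734658  74.9664098 ] depth [524.2917868  227.26229079  75.32054668] h 10.388530153026936
dist 147.0361527670848 yaw of +y 79.14417481860666 slope x [ 0.93125576 -0.17776331  0.31806118]
crop 248 214 2.5974025974025974
```

View pics/crop.png

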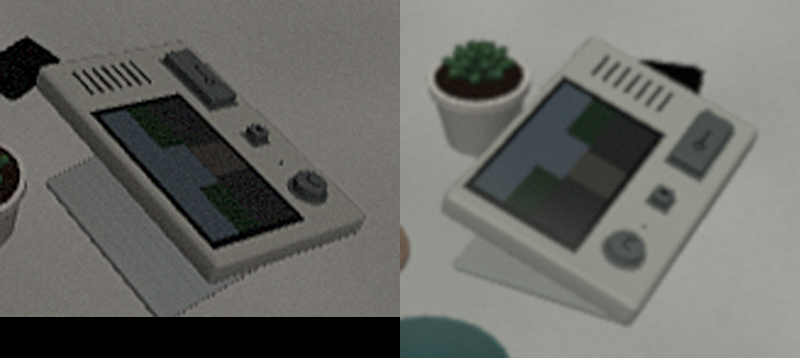

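Both views agree to about 6 mm. Answer is near (527,222,77), door near (499,83,77), and the normal is about (-0.31,0.065,0.949). I'll move to a hover with the fingers shut.

Call:
move_arm --increments '[[[0,4,-4.6,0,0,0,0],[0,4,-4.6,0,0,0,0],[0,4,-4.6,0,0,0,0],[0,4,-4.6,0,0,0,0],[0,4,-4.6,0,0,0,0],[0,4,-4.6,0,0,0,0],[0,4,-4.6,0,0,0,0],[0,4,-4.6,0,0,0,0],[0,4,-4.6,0,0,0,0],[0,4,-4.6,0,0,0,0],[0,4,-4.6,0,0,0,0],[0,4,-4.6,0,0,0,0]]]' --force 30

```text
time_s: 1.6
ee_pos: [467.9, 147.8, 212.1]
ee_rot: [-179.9, -0.1, 18.4]
force: [1.3, -0.7, -0.1]
gripper_width: 0.4
```

```bash
cat > rel.py <<'E'
from h import *
import sys
def frame(n,y):
    n=np.array(n,float);n/=np.linalg.norm(n);y=np.array(y,float);y-=n*(y@n);y/=np.linalg.norm(y)
    return np.stack([y,np.cross(-n,y),-n],1),n,y   # tool x = panel y
def go(target,R):
    s=monitor.state(); A=Ro.from_euler('xyz',s['ee_rot'],degrees=True).as_matrix()
    print('t',s['time_s'],'pos',s['ee_pos'],'F',s['force'],'grip',s['gripper_width'])
    print('shift cm',A.T@(target-s['ee_pos'])/10,'rotvec',Ro.from_matrix(A.T@R).as_rotvec())
E
python3 - <<'E'
from rel import *
R,n,y=frame((-.31,.065,.949),(.195,.98,0))
go(np.array([513,152.5,77])+130*n,R)
E
```

```text
t 1.6 pos [467.90716532 147.7619962  212.05708998] F [ 1.34161095 -0.67417751 -0.11020026] grip 0.4313723917308654
shift cm [ 0.86887946 -1.09802501  1.17828343] rotvec [-0.29339631  0.16373762 -1.04454173]
```

Call:
move_arm --increments '[[[0,0.87,-1.1,1.18,0,0,0],[0,0,0,0,-0.049,0.027,-0.174],[0,0,0,0,-0.049,0.027,-0.174],[0,0,0,0,-0.049,0.027,-0.174],[0,0,0,0,-0.049,0.027,-0.174],[0,0,0,0,-0.049,0.027,-0.174],[0,0,0,0,-0.049,0.027,-0.174],[0,0,0,0,0,0,0]]]'

```text
time_s: 2.6
ee_pos: [468.4, 158.2, 192.6]
ee_rot: [161.8, 1.2, 80.4]
force: [-0.0, 1.1, 0.7]
gripper_width: 0.5
```

Run:
```python
from rel import *
R,n,y=frame((-.31,.065,.949),(.195,.98,0))
go(np.array([513,152.5,77])+130*n,R)
f=grab('wrist'); save(f,'w1.png'); np.savez('w1.npz',**{k:f[k] for k in('color','z_map','R','t','K')}); print(-f['R'].T@f['t'])
```

```text
t 2.6 pos [468.35567195 158.17791156 192.63078563] F [-0.01726398  1.12859597  0.68752995] grip 0.47103096140101247
shift cm [ 0.32970836  0.60668723 -0.61673199] rotvec [-0.00446467  0.00745251  0.0338166 ]
[429.19135387 248.12228335 353.89393946]
```

View pics/w1.png

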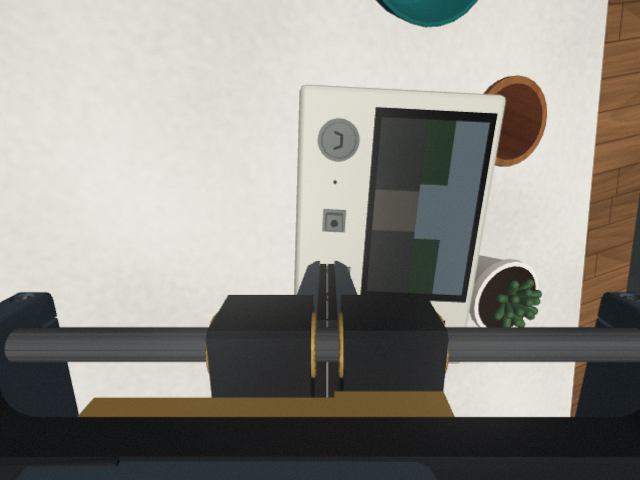

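The wrist view shows the answer key at (338,140) and the light key at (334,220), with the fingers just below them. I'll fit the plane and take rays from this closer view.

Run:
```python
from rel import *
f=dict(np.load('w1.npz')); C=cloud(f); ci=-f['R'].T@f['t']
m=np.zeros((480,640),np.uint8); 
for p in ([(310,95),(365,95),(365,115),(310,115)],[(305,165),(360,165),(358,200),(305,200)],[(385,120),(485,125),(460,290),(375,285)]): cv2.fillPoly(m,[np.array(p)],1)
P=C[(m>0)&(f['z_map']>0)]; 
for _ in range(3):
    c=P.mean(0); n=np.linalg.svd(P-c,full_matrices=False)[2][2]; n*=np.sign(n[2]); r=(P-c)@n; P=P[abs(r)<3*r.std()+.3]
print('n',n,'lean',np.arccos(n[2]),r.std(),'c',c)
g=cv2.cvtColor(f['color'],cv2.COLOR_RGB2GRAY)
for nm,(a,b,cc,d) in dict(ans=(312,115,365,165),light=(315,203,355,238)).items():
    w=(g[b:d,a:cc]<150).astype(np.uint8); cs=max(cv2.findContours(w,0,2)[0],key=cv2.contourArea); (u,v),rad=cv2.minEnclosingCircle(cs); u+=a;v+=b
    ray=f['R'].T@np.linalg.inv(f['K'])@[u,v,1]; q=ci+ray*((c+10*n-ci)@n)/(ray@n); print(nm,u,v,rad,q,'depth h',(C[int(v),int(u)]-c)@n)
    if nm=='ans': A=q
y=(A-q)/np.linalg.norm(A-q); print('dist(65)',np.linalg.norm(A-q),'y',y,'door',q-77*y)
```

```text
n [-0.31422091  0.06916742  0.94682685] lean 0.32757038130165994 0.7557775891047803 c [577.34377955 163.85454344  88.36730999]
ans 338.4271755218506 139.48046112060547 21.225217819213867 [525.53202271 218.3153461   77.75581279] depth h 10.967793174458556
light 334.0 220.0 14.866168975830078 [512.31388987 156.82056246  77.86145141] depth h 11.08818872085211
dist(65) 62.89943251819467 y [ 0.21014709  0.97766834 -0.00167948] door [496.13256377  81.54010044  77.99077171]
```

```bash
cat > tg.py <<'E'
from rel import *
R,n,y=frame((-.313,.067,.947),(.205,.979,0))
A=np.array([525.8,220,77.5]); D=A-142*y
E
python3 - <<'E'
from tg import *
print(D,n,y); go(A+15*n,R)
E
```

```text
[496.63324986  81.02783094  77.69212517] [-0.31311478  0.06702457  0.94734727] [ 0.20539965  0.97867725 -0.00135299]
t 2.65 pos [469.06607128 158.48405746 192.91930702] F [ 0.06790421  0.67169499 -0.5351368 ] grip 0.4998322838467372
shift cm [ 7.23886809  0.7593949  10.75280317] rotvec [-0.00779716  0.00569476  0.04223153]
```

Call:
move_arm --increments '[[[0,0,0,0,-0.008,0.006,0.042],[0,3.6,0.5,2,0,0,0],[0,3.6,0.3,2,0,0,0],[0,0,0,2.2,0,0,0],[0,0,0,2,0,0,0],[0,0,0,1.5,0,0,0],[0,0,0,0,0,0,0]]]'

```text
time_s: 3.52
ee_pos: [527.8, 220.9, 100.9]
ee_rot: [161.4, -0.2, 76.8]
force: [0.1, 0.1, -0.0]
gripper_width: 0.6
```

Run:
```python
from tg import *
go(A+6*n,R)
f=grab('wrist'); g=grab('side')
cv2.imwrite('pics/c2.png',np.hstack([f['color'][100:420,170:490,::-1],cv2.resize(g['color'][220:340,260:400,::-1],(373,320),interpolation=cv2.INTER_CUBIC)]))
```

```text
t 3.525 pos [527.84223032 220.89610525 100.91969594] F [ 0.12161524  0.10706203 -0.04680728] grip 0.6034212680575883
shift cm [-0.14393656 -0.91768353  1.56167687] rotvec [-0.00064541  0.00269101 -0.02354748]
```

View pics/c2.png

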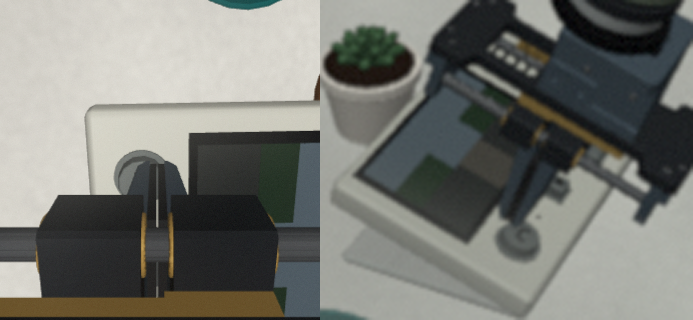

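The fingers are just above the answer key (about (140,175) in the crop), offset about 9 mm up the slope, as computed. I'll correct that and go down to 6 mm above.

Call:
move_arm --increments '[[[0,-0.15,-0.9,0,0,0,-0.023],[0,0,0,1.0,0,0,0],[0,0,0,0.5,0,0,0],[0,0,0,0,0,0,0]]]'

```text
time_s: 4.12
ee_pos: [524.4, 221.3, 86.2]
ee_rot: [161.1, 0.0, 78.2]
force: [0.5, -0.5, 0.1]
gripper_width: 0.7
```

Run:
```python
from tg import *
go(A,R)
```

```text
t 4.125 pos [524.3624076  221.25844729  86.20630931] F [ 0.51269098 -0.47386741  0.08902556] grip 0.6923077384220163
shift cm [-0.09362179 -0.12459049  0.87761837] rotvec [ 0.0040069  -0.00136685  0.00027293]
```

Call:
move_arm --increments '[[[0,-0.09,-0.12,0.3,0,0,0],[0,0,0,0.3,0,0,0],[0,0,0,0.3,0,0,0],[0,0,0,0.2,0,0,0]]]'

```text
time_s: 4.62
ee_pos: [527.0, 220.0, 75.2]
ee_rot: [161.1, -0.0, 78.2]
force: [-1.4, -0.1, 1.2]
gripper_width: 0.1
```

Run:
```python
from tg import *
go(A,R)
```

```text
t 4.625 pos [526.98347535 219.96909321  75.1502239 ] F [-1.37198953 -0.13474748  1.15340133] grip 0.08821364330920888
shift cm [-0.02111941 -0.03390027 -0.26006713] rotvec [ 0.00458675 -0.00187186 -0.00012584]
```

Call:
move_arm --increments '[[[0,0,0,0.2,0,0,0],[0,0,0,0.2,0,0,0]]]'

```text
time_s: 4.88
ee_pos: [528.2, 219.7, 71.4]
ee_rot: [161.1, -0.0, 78.2]
force: [-1.9, -0.5, 3.3]
gripper_width: 0.7
```

Call:
move_arm --increments '[[[0,0,0,0.2,0,0,0],[0,0,0,0.1,0,0,0]]]'

```text
time_s: 5.12
ee_pos: [528.3, 219.7, 71.1]
ee_rot: [161.0, -0.1, 78.1]
force: [-7.0, 0.5, 10.2]
gripper_width: 0.7
```

The key is at its stop: about 12 N, and the tool has stopped moving. I'll hold briefly, then back out.

Call:
move_arm --increments '[[[0,0,0,0.1,0,0,0],[0,0,0,0.1,0,0,0],[0,0,0,-0.5,0,0,0],[0,0,0,-1,0,0,0],[0,0,0,-1,0,0,0],[0,0,0,-1,0,0,0],[0,0,0,0,0,0,0]]]'

```text
time_s: 6.0
ee_pos: [517.0, 222.4, 106.6]
ee_rot: [160.9, -0.2, 78.1]
force: [0.5, -0.2, -1.0]
gripper_width: 0.7
```

Run:
```python
from tg import *
go(D+30*n,R)
f=grab('wrist'); cv2.imwrite('pics/w3.png',f['color'][:,:,::-1])
```

```text
t 6.0 pos [516.95798578 222.36049611 106.62648609] F [ 0.50105691 -0.18942722 -1.0309543 ] grip 0.7275299970282451
shift cm [-1.42456893e+01 -2.58623172e-02  2.73991709e-03] rotvec [ 0.00723477 -0.00343204 -0.002898  ]
```

View pics/w3.png

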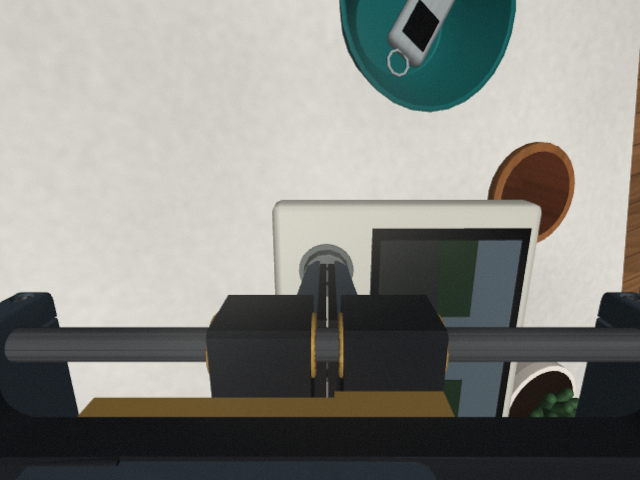

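The fingers are centred laterally on the answer key (326,265), which is out again, and the surroundings are unmoved. Next I'll slide across at 30 mm clearance to the door key.

Call:
move_arm --increments '[[[0,-4.7,0,0,0.007,-0.003,-0.003],[0,-4.7,0,0,0,0,0],[0,-4.5,0,0,0,0,0],[0,0,0,0,0,0,0],[0,0,0,0,0,0,0]]]'

```text
time_s: 6.68
ee_pos: [487.9, 83.4, 105.1]
ee_rot: [161.4, 0.1, 78.3]
force: [0.1, 0.3, 0.7]
gripper_width: 0.5
```

Run:
```python
from tg import *
go(D+8*n,R)
f=grab('side'); g=grab('scene')
cv2.imwrite('pics/c4.png',np.hstack([cv2.resize(h,(400,400),interpolation=cv2.INTER_CUBIC) for h in (f['color'][210:350,260:400,::-1],g['color'][180:320,280:420,::-1])]))
```

```text
t 6.675 pos [487.92392926  83.44762072 105.09345642] F [0.10410687 0.31857146 0.67410174] grip 0.4952623974038907
shift cm [-0.05467106 -0.02095355  2.08478619] rotvec [-0.00096823 -0.00023654  0.00204848]
```

View pics/c4.png

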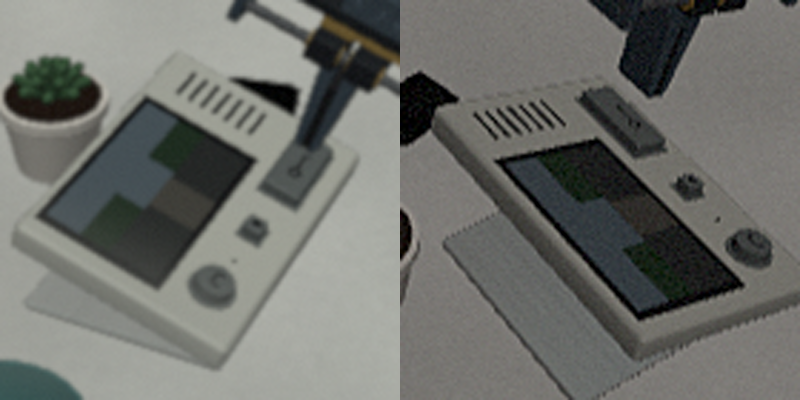

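The fingers are above the door key, and the answer and light keys are out. I'll descend.

Call:
move_arm --increments '[[[0,-0.05,0,1,0,0,0],[0,0,0,0.7,0,0,0],[0,0,0,0.5,0,0,0],[0,0,0,0.3,0,0,0],[0,0,0,0.2,0,0,0]]]'

```text
time_s: 7.4
ee_pos: [497.3, 83.9, 76.9]
ee_rot: [161.5, 0.1, 78.6]
force: [-1.6, -0.2, 3.1]
gripper_width: 0.5
```

Run:
```python
from tg import *
go(D,R)
```

```text
t 7.4 pos [497.25813178  83.91084648  76.86107997] F [-1.55242414 -0.21586505  3.05678826] grip 0.5160581796907928
shift cm [-0.29516069  0.02236076 -0.07942975] rotvec [-0.00224556 -0.00137376  0.00714061]
```

Call:
move_arm --increments '[[[0,0,0,0.25,0,0,0],[0,0,0,0.25,0,0,0],[0,0,0,0.2,0,0,0]]]'

```text
time_s: 7.78
ee_pos: [499.2, 83.5, 71.1]
ee_rot: [161.4, 0.1, 78.5]
force: [-13.0, 1.3, 24.4]
gripper_width: 0.2
```

Call:
move_arm --increments '[[[0,0,0,0.15,0,0,0],[0,0,0,0.1,0,0,0]]]'

```text
time_s: 8.02
ee_pos: [499.1, 83.5, 71.3]
ee_rot: [161.3, 0.1, 78.4]
force: [-6.7, 1.4, 10.1]
gripper_width: 0.5
```

The key is home: tool stopped, 12–27 N. I'll hold with a 1 mm push per row.

Call:
move_arm --increments '[[[0,0,0,0.12,0,0,0],[0,0,0,0.12,0,0,0],[0,0,0,0.12,0,0,0],[0,0,0,0.12,0,0,0],[0,0,0,0.12,0,0,0],[0,0,0,0.12,0,0,0]]]'

```text
time_s: 8.78
ee_pos: [499.1, 83.5, 71.2]
ee_rot: [161.1, -0.0, 78.3]
force: [-9.2, 2.3, 14.1]
gripper_width: 0.6
```

Call:
move_arm --increments '[[[0,0,0,0.12,0,0,0],[0,0,0,0.12,0,0,0],[0,0,0,0.12,0,0,0],[0,0,0,0.12,0,0,0],[0,0,0,0.12,0,0,0],[0,0,0,0.12,0,0,0],[0,0,0,0.12,0,0,0],[0,0,0,0.12,0,0,0],[0,0,0,0.12,0,0,0],[0,0,0,0.12,0,0,0],[0,0,0,0.12,0,0,0],[0,0,0,0.12,0,0,0]]]'

```text
time_s: 10.28
ee_pos: [499.2, 83.5, 71.3]
ee_rot: [160.5, -0.2, 78.2]
force: [-8.9, 1.5, 14.1]
gripper_width: 0.2
```

Call:
move_arm --increments '[[[0,0,0,0.12,0.002,0,0],[0,0,0,0.12,0.002,0,0],[0,0,0,0.12,0.002,0,0],[0,0,0,0.12,0.002,0,0],[0,0,0,0.12,0.002,0,0],[0,0,0,0.12,0.002,0,0],[0,0,0,0.12,0.002,0,0],[0,0,0,0.12,0.002,0,0],[0,0,0,0.12,0.002,0,0],[0,0,0,0.12,0.002,0,0],[0,0,0,0.12,0.002,0,0],[0,0,0,0.12,0.002,0,0]]]'

```text
time_s: 11.78
ee_pos: [499.2, 83.5, 71.3]
ee_rot: [161.4, -0.4, 78.0]
force: [-8.2, 2.6, 13.5]
gripper_width: 0.5
```

Call:
move_arm --increments '[[[0,0,0,0.12,0.002,0,0],[0,0,0,0.12,0.002,0,0],[0,0,0,0.12,0.002,0,0],[0,0,0,0.12,0.002,0,0],[0,0,0,0.12,0.002,0,0],[0,0,0,0.12,0.002,0,0],[0,0,0,0.12,0.002,0,0],[0,0,0,0.12,0.002,0,0],[0,0,0,0.12,0.002,0,0],[0,0,0,0.12,0,0,0]]]'

```text
time_s: 13.02
ee_pos: [499.3, 83.4, 71.3]
ee_rot: [162.0, -0.6, 77.9]
force: [-7.6, 1.4, 14.0]
gripper_width: 0.3
```

Run:
```python
from tg import *
go(D,R)
f=grab('side'); g=grab('scene')
cv2.imwrite('pics/c5.png',np.hstack([cv2.resize(h,(400,400),interpolation=cv2.INTER_CUBIC) for h in (f['color'][210:390,200:400,::-1],g['color'][180:390,240:470,::-1])]))
a=dict(np.load('side0.npz')); m=(np.mgrid[:480,:640][1]<330); d=abs(cv2.GaussianBlur(f['color'],(5,5),0).astype(int)-cv2.GaussianBlur(a['color'],(5,5),0)).max(-1)
print('changed px by 20-col bins, rows 225-390',[(c,int((d[225:390,c:c+20]>25).sum())) for c in range(200,400,20)])
print('F',monitor.state()['force'])
```

```text
t 13.025 pos [499.26739781  83.41428665  71.31374041] F [-7.62143703  1.43618631 13.98816243] grip 0.33261736279212684
shift cm [-2.82430658e-01  6.21770593e-04 -6.73356904e-01] rotvec [-0.01207387 -0.00902489 -0.00844008]
changed px by 20-col bins, rows 225-390 [(200, 0), (220, 0), (240, 0), (260, 0), (280, 0), (300, 0), (320, 43), (340, 127), (360, 750), (380, 603)]
F [-7.16699762  2.39094494 14.2946957 ]
```

View pics/c5.png

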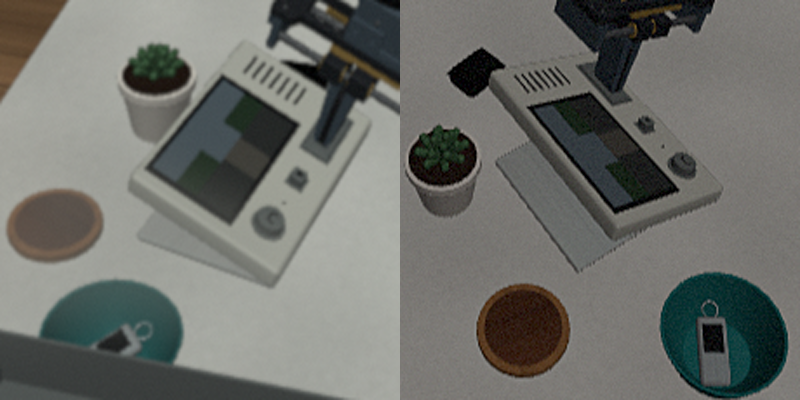

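Door key pressed in, the panel and everything around it unmoved, force steady at about 16 N for over 5 s. I'm handing it in.

Run:
```python
from h import *
print(job.job_done()); s=monitor.state(); print(s['time_s'],s['force'],s['ee_pos'])
```

```text
the job is handed in; nothing more can be done
None
the job is handed in; nothing more can be done
```

I pressed the answer key to its stop (about 12 N) and let it spring back. I then pressed the door-release key home and was still holding it when I handed the job in at about 13 s.

- **Door-key hold:** the key was down from about 7.8 s to 13.1 s, roughly 5.3 s. The tool position stayed constant, the force was about 12–16 N after a brief 28 N on reaching the stop, and it was steady at about 16 N just before hand-in.
- **Surroundings:** the last scene and side pictures show the answer and light keys out, and the panel, bowl, case, coaster and pot where they started. Comparing the side view with the first picture, the only changes were around the arm.
- **Disagreements:** the first scene and side views placed the keys about 6 mm apart, and the wrist view settled it. During the hold the tool tilted by about 1°, with no effect on the press. Key travel was judged from tool position and force, because the joint values cannot be read. The state after hand-in could not be read either.

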